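Stand the fallen splash guard back up at the stirrer

TASK

The L-shaped aluminium splash guard has fallen onto its back in front of the hotplate stirrer. Only by pushing with the fingers, never lifting or carrying it, tip it back up onto its foot and slide it forwards until the front edge of the foot lies squarely against the stirrer's front, with no part of the foot beyond the stirrer's sides. Leave the beaker on the stirrer and all the other things where they stand.

Things in the scene. Friction and masses are not known exactly. Their poses are not given: they have to be found in the camera images.
- guard: Loose splash guard, an L of 6 mm aluminium plate: foot 110 long x 140 wide, upright 100 high (over all) x 140 wide, square to each other. Origin: middle of the heel's outer corner edge. Standing: z up the upright's back face, x forwards along the foot's underside, y along the heel. At the start it lies on the upright's back: x points straight up, z is level, away from the stirrer.
- guard_toe (a point): Middle of the lower front edge of the guard's foot: x = 110, y = 0, z = 0 mm in its frame. At the start the foot sticks up like a wall nearest the stirrer and this is its top edge.
- guard_mass (a point): The guard's centre of mass: x = 30, y = 0, z = 27 mm in its frame (0.35 to 0.65 kg). Turned about the heel, it goes over by itself a little past 40 degrees. The upright spans x 0 to 6, z 0 to 100 mm, its two side edges folded forwards to x = 16; the foot spans x 0 to 110, z 0 to 6 mm.
- stirrer: Hotplate stirrer, fixed to the bench: a cream box 180 mm deep (x), 200 wide (y), white plate on top at 90 mm. Origin: centre of its underside on the bench; z up. Its flat front, the plane x = -90 mm, faces the robot and the fallen guard; two dark knobs on it, 42 mm up, stick out 13 mm.
- hot_beaker: Empty glass beaker, 84 mm across and 95 mm high, standing on the stirrer's plate; loose, to be left alone. Origin: centre of its underside.
- amber_bottle: Capped amber glass bottle, 68 mm across and 150 mm high; loose, to be left alone. Origin: centre of its underside.
- empty_beaker: Small empty glass beaker, 68 mm across and 80 mm high; loose, to be left alone. Origin: centre of its underside.
- salt_jar: White plastic jar, 60 mm across and 80 mm high; loose, to be left alone. Origin: centre of its underside.
- wash_bottle: White plastic bottle with grey cap, 64 mm across and 170 mm high; loose, to be left alone. Origin: centre of its underside.
- crucible: Small white ceramic crucible, 52 mm across and 40 mm high; loose, to be left alone. Origin: centre of its underside.
- weight: Steel weight, a cylinder 40 mm across and 45 mm high; loose, to be left alone. Origin: centre of its underside.
Not all that is in view belongs to the job. Leave any turquoise or yellow look-alike of the guard alone.

How it is judged (in metres and radians):
At the end, for the whole second after the job is handed in: The guard stands at rest on its foot, upright within 0.06 rad; the middle of the foot's front edge is within 8 mm of the stirrer's front face and within 33 mm of its middle sideways; foot and stirrer are square within 0.09 rad (angle between guard's own z axis and vertical below 0.06 rad and height (world z) of each of guard, guard_toe below 0.004 m and x of guard_toe in the frame of stirrer between -0.098 and -0.085 m and y of guard_toe in the frame of stirrer between -0.033 and 0.033 m and angle between the x axis of guard and the x axis of stirrer, either way round below 0.09 rad and linear speed of guard below 0.01 m/s); the robot touches nothing.
It fails at once if the guard is lifted: its heel leaves the bench by more than 15 mm (height (world z) of guard above 0.015 m).
It fails at once if the beaker on the stirrer is moved more than 25 mm (distance of hot_beaker from where it was at the start of the episode above 0.025 m).
It fails at once if one of the things on the bench is moved more than 25 mm (distance of any of amber_bottle, empty_beaker, salt_jar, wash_bottle, crucible, weight from where it was at the start of the episode above 0.025 m).
It also fails if it takes over 54 s, if anything falls off the work surface, if the arm or the gripper's body presses on something with over 40 N, if the wrist force passes 120 N, or if a joint passes its speed limit or range.

ROBOT

A 6-joint arm with a two-finger parallel gripper is mounted at the origin on the work surface. World frame = base frame: x ahead of the robot, y to its left, z up, the work surface at z = 0. Lengths are in mm, angles in rad, forces in N, time in s.
With the tool pointing down it reaches from about 300 to 875 mm from the base axis. Payload 4.2 kg.
Tool frame: the origin (TCP) lies midway between the tips of the shut fingers; the grasp point (between the pads) lies 19 mm behind it; z points along the fingers, x is the direction in which the jaws open and shut, and the axes are right-handed (so a half turn about z gives the same grasp; the last joint's range is limited). The gripper opens to 85 mm and grips with 20 to 120 N. Pads are 22 mm wide; open, the fingers measure 114 mm over their backs; the gripper's body (76 mm by 85 mm) begins 54 mm behind the grasp point. The pads swing forward as they close: fully open they stand 13 mm farther back than shut.
Start: joints at [1.112, 0.32, 1.565, -0, 1.257, -0.02], TCP at [244.294, 520.54, 231.338] pointing down, gripper open.
Joint ranges: [-3.11, 3.11], [-0.84, 2.01], [0.21, 2.61], [-1.34, 4.49], [0.05, 2.63], [-2.56, 2.56]. Speed limits (rad/s): [2.57, 2.57, 3.14, 3.14, 3.14, 3.14].

INTERFACE

Orientations are given as a unit quaternion [x, y, z, w].
In Python, from rig import readout, imaging, job gives the robot as it stands.
- The arm moves only by the tool carry_out, never from a script. Its argument "plan" is a list of rows, each an object of numbers: "tx", "ty", "tz": the shift along the tool's x, y, z in cm; "twist": the turn about the tool's z in rad. In form: [{"tx": .., "ty": .., "tz": .., "twist": ..}, ...]. A call has 1 to 10 rows; each row is the pose to reach, as a shift and turn from the pose commanded when the call began, along the tool's axes at that moment; what a row does not reach only later rows make up. A row lasts 1/10 s, in which the tool goes at most 50 mm and 8.59 degrees, less where a joint would pass 70% of its speed; a pose out of reach is approached as far as the arm can. A call with a gripper value outside its range is refused whole. "fingers" is the opening, from 0 (shut) to 1 (fully open), set as the call begins (left out, the last holds). The fingers move at their own pace and stop on an object; "force" is the grip in N (left out, the last holds). Time passes only in rows, so rows that repeat a pose let the fingers close. It gives the time, the measured TCP pose, the force and the opening at its end, in the units of the state.
- readout.read_state(): the state, without advancing time (a new reading comes with each control period).
- imaging.snapshot(name): name is "scene" or "top" or "wrist"; returns the picture (384x512x3 uint8, red, green, blue); there is no depth.
- imaging.camera_info(name): a dict with "camera_matrix" (3x3 intrinsics, pixels), "eye" and "attitude" of the camera in the world; the wrist camera has in their place "mount" (4x4, takes a point from camera to tool coordinates, whose origin is the TCP and whose axes are the tool frame's). Camera axes: x right, y down, z forward; pixel columns grow to the right and rows downward; lengths in mm; the calibration is good to about 2 mm. A picture is of the moment at which its call begins: read the wrist's pose just before it. camera_info takes no time and is no camera call.
- job.job_done(): hands the job in, once; it reports no verdict.
The state is a dict: "t": time; "joint_pos": joint angles; "qvel": joint speeds; "tau": joint torques, N m; "ee_pos": TCP position; "ee_rot": TCP orientation; "force": force on the tool from outside, world axes, zero at the start; "wrist_torque": the same for the moment, N m; "gripper_width": finger opening in mm.
Only numpy, scipy, OpenCV 4.12 (cv2) and the standard library are available. Lean on these libraries where they do the work, as an engineer would, in place of code of your own. Each camera call takes 0.05 s, during which the arm holds its last target.

## Working session

There is one attempt and no reset: what is moved stays moved. The work goes in short steps, Python scripts to look and compute and a tool call to move; the robot and the scene stay as the last step left them, time stands still between calls to the robot, and variables do not carry over. Pictures are saved under pics/ and viewed, and the job is handed in when it is done.

Besides the shell and the picture viewer there is one more tool, called after ">>>" as name(argument=value, ...) on one line, values as JSON. carry_out: Moves the arm, as the interface text tells. Its arguments: {"type":"object","properties":{"plan":{"type":"array","items":{"type":"object","properties":{"tx":{"type":"number"},"ty":{"type":"number"},"tz":{"type":"number"},"twist":{"type":"number"}}}},"fingers":{"type":"number"},"force":{"type":"number"}},"required":["plan"]}

```bash
mkdir -p pics; ls
python3 - <<'E'
from rig import readout, imaging
import cv2
print(readout.read_state())
for n in ("scene","top","wrist"):
    print(n,imaging.camera_info(n))
    cv2.imwrite(f"pics/{n}0.png",imaging.snapshot(n)[:,:,::-1])
E
```

```text
pics
{'t': 0.0, 'joint_pos': array([ 1.11199822e+00,  3.20290252e-01,  1.56567696e+00,  2.72473611e-06,
        1.25736721e+00, -1.99923061e-02]), 'qvel': array([-5.75249182e-04, -7.11874466e-04,  1.79882522e-05,  1.14949462e-03,
       -9.32085277e-04, -8.19948716e-04]), 'tau': array([-9.83574100e-04, -4.15520310e+01, -2.34164822e+01, -1.02729159e-04,
        8.27890879e-03, -1.76245919e-05]), 'ee_pos': array([244.0813545 , 520.10789131, 230.48399394]), 'ee_rot': array([ 8.44055208e-01,  5.36255581e-01, -7.44936229e-04,  4.51121432e-04]), 'force': array([-0.57849709, -0.83616745, -0.17097347]), 'wrist_torque': array([-0.0244871 ,  0.01747741,  0.02419931]), 'gripper_width': 85.1074696349057}
scene {'camera_matrix': array([[396.52707194,   0.        , 252.70041682],
       [  0.        , 396.52707194, 188.40435115],
       [  0.        ,   0.        ,   1.        ]]), 'eye': array([ 828.26715943, -499.46193423,  934.26569235]), 'attitude': array([ 0.92425374,  0.23277388, -0.08064513, -0.2916637 ])}
top {'camera_matrix': array([[350.42152431,   0.        , 253.99248923],
       [  0.        , 350.42152431, 188.34196781],
       [  0.        ,   0.        ,   1.        ]]), 'eye': array([ 364.85856121,   25.79800345, 1018.93776245]), 'attitude': array([-0.70145418,  0.70704294, -0.06100537,  0.06580774])}
wrist {'camera_matrix': array([[287.69962492,   0.        , 255.3469078 ],
       [  0.        , 287.69962492, 191.17390664],
       [  0.        ,   0.        ,   1.        ]]), 'mount': array([[ 9.99999188e-01, -5.81304864e-04, -1.13395351e-03,
        -7.49357691e-01],
       [ 8.56853538e-04,  9.65411708e-01,  2.60728785e-01,
        -6.50605349e+01],
       [ 9.43169083e-04, -2.60729545e-01,  9.65411423e-01,
        -1.42953542e+02],
       [ 0.00000000e+00,  0.00000000e+00,  0.00000000e+00,
         1.00000000e+00]])}
```

View pics/scene0.png

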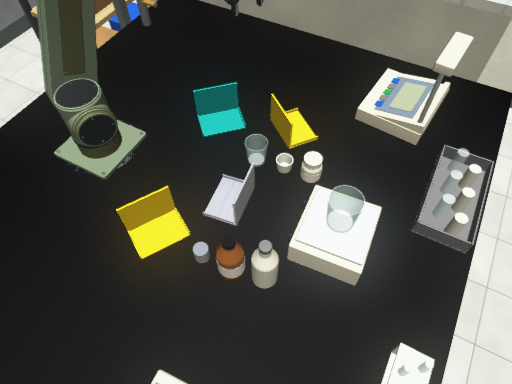

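View pics/top0.png

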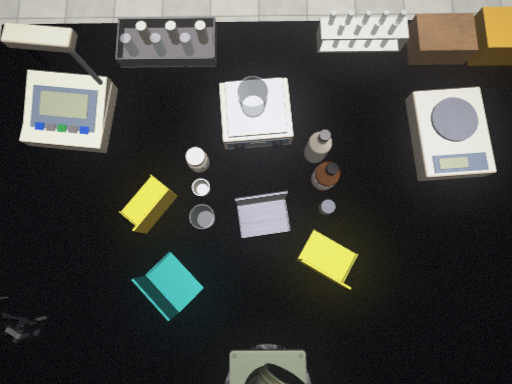

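Candidates for the guard: the grey aluminium L at top (262,213) / scene (232,197), the yellow ones at top (148,205) and (328,258), and the turquoise one at top (168,285). By the description it is the grey one. I'll check it in a close crop.

```bash
cat > h.py <<'E'
import numpy as np, cv2
from scipy.spatial.transform import Rotation as R
from rig import readout, imaging
def ray(n,u,v):
    c=imaging.camera_info(n); K=np.array(c["camera_matrix"])
    d=R.from_quat(c["attitude"]).as_matrix()@np.linalg.solve(K,[u,v,1.]); return np.array(c["eye"]),d
def pt(n,u,v,z):
    e,d=ray(n,u,v); return (e+d*(z-e[2])/d[2]).round(1)
def proj(n,p):
    c=imaging.camera_info(n); q=R.from_quat(c["attitude"]).as_matrix().T@(np.array(p,float)-c["eye"])
    return (np.array(c["camera_matrix"])@(q/q[2]))[:2]
def tri(n1,a,n2,b):
    e1,d1=ray(n1,*a);e2,d2=ray(n2,*b)
    s=np.linalg.lstsq(np.c_[d1,-d2],e2-e1,rcond=None)[0]
    p,q=e1+s[0]*d1,e2+s[1]*d2
    return ((p+q)/2).round(1),np.linalg.norm(p-q).round(1)
E
python3 - <<'E'
import cv2
a=cv2.imread("pics/top0.png")[70:250,170:350]; b=cv2.imread("pics/scene0.png")[150:280,180:390]
cv2.imwrite("pics/topc.png",cv2.resize(a,None,fx=3.3,fy=3.3,interpolation=2))
cv2.imwrite("pics/scc.png",cv2.resize(b,None,fx=3.8,fy=3.8,interpolation=2))
E
```

```text
(no output)
```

View pics/topc.png

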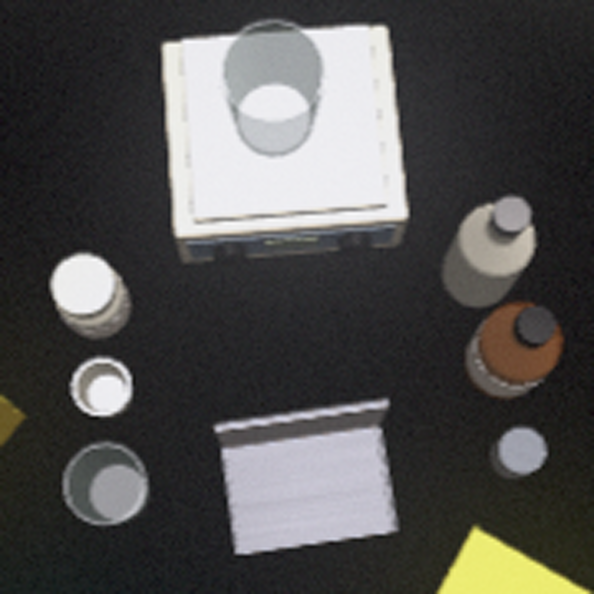

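View pics/scc.png

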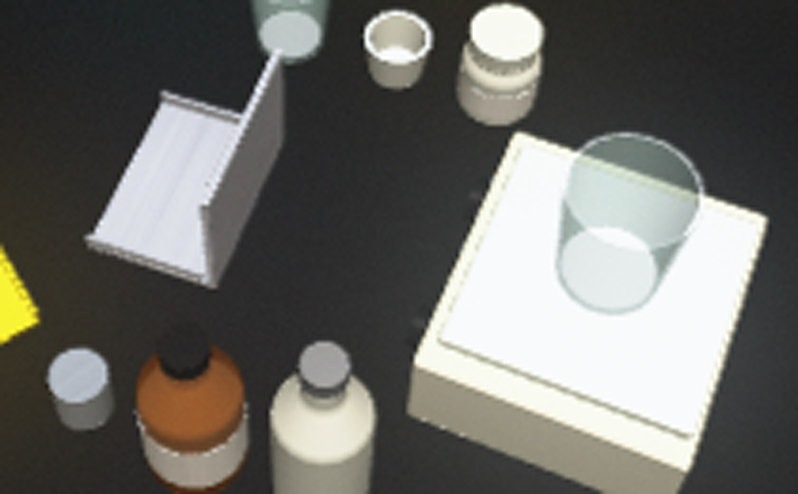

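The crops confirm the grey guard: its foot stands as a wall on the stirrer side, with the top edge at crop (215,427)-(388,402). The upright lies flat towards the robot, with both flanges visible in the scene crop.

Run:
```python
from h import *
T=lambda u,v,z:pt("top",170+u/3.3,70+v/3.3,z)
S=lambda u,v,z:pt("scene",180+u/3.8,150+v/3.8,z)
print("toe top",T(215,426,110),T(388,401,110)); print("toe scene",S(281,52,110),S(204,207,110))
print("heel R scene",S(214,285,0), "upr end",T(236,553,0),T(398,530,0),S(88,240,10))
print("stir front bottom T",T(183,262,0),T(406,245,0)," S",S(410,412,0))
print("stir front top T",T(178,235,82),T(408,218,82), "S",S(415,362,82))
print("stir back top", T(163,42,82),T(386,27,82))
for n,p,z in [("salt",(85,283),80),("cruc",(101,387),40),("ebeak",(105,484),80),("wash",(513,215),170),("amber",(537,325),150),("weight",(522,451),45)]:
    print(n,T(*p,z))
print("hot rim",T(272,65,185))
```

```text
toe top [501.7  81.  110. ] [520.6 -56.9 110. ]
toe scene [505.3  79.  110. ] [522.5 -58.2 110. ]
heel R scene [521.2 -53.3   0. ] upr end [405.9  69.1  -0. ] [424.8 -72.8   0. ] [425.7 -68.5  10. ]
stir front bottom T [670.1 117.3   0. ] [684.3 -86.9   0. ]  S [686.9 -76.4   0. ]
stir front top T [669.2 114.4  82. ] [682.3 -80.1  82. ] S [687.3 -81.2  82. ]
stir back top [844.7 128.9  82. ] [856.6 -65.7  82. ]
salt [628.6 192.4  80. ]
cruc [547.  183.6  40. ]
ebeak [459.2 172.3  80. ]
wash [ 654.1 -150.6  170. ]
amber [ 572.2 -169.4  150. ]
weight [ 487.9 -175.1   45. ]
hot rim [771.9  33.1 185. ]
```

>>> carry_out(plan=[{"tx":-38.9,"ty":39.3,"tz":0,"twist":1.0},{"tx":-38.9,"ty":39.3,"tz":0,"twist":1.0},{"tx":-38.9,"ty":39.3,"tz":0,"twist":1.0},{"tx":-38.9,"ty":39.3,"tz":0,"twist":1.0},{"tx":-38.9,"ty":39.3,"tz":0,"twist":1.0},{"tx":-38.9,"ty":39.3,"tz":0,"twist":1.0},{"tx":-38.9,"ty":39.3,"tz":0,"twist":1.0},{"tx":-38.9,"ty":39.3,"tz":0,"twist":1.0},{"tx":-38.9,"ty":39.3,"tz":0,"twist":1.0},{"tx":-38.9,"ty":39.3,"tz":0,"twist":1.0}], fingers=1)

```text
t: 1.15
ee_pos: [416.7, 49.2, 231.4]
ee_rot: [0.998, 0.066, 0.0, -0.0]
force: [1.9, 0.4, 0.1]
gripper_width: 85.6
```

>>> carry_out(plan=[{"tx":0,"ty":0,"tz":0,"twist":0}])

```text
t: 1.25
ee_pos: [418.0, 46.1, 231.2]
ee_rot: [0.998, 0.062, 0.0, 0.001]
force: [-0.2, 0.8, -0.5]
gripper_width: 85.2
```

>>> carry_out(plan=[{"tx":1.1,"ty":4.7,"tz":2},{"tx":1.1,"ty":4.7,"tz":5},{"tx":1.1,"ty":4.7,"tz":8},{"tx":1.1,"ty":4.7,"tz":11},{"tx":1.1,"ty":4.7,"tz":13},{"tx":1.1,"ty":4.7,"tz":14},{"tx":1.1,"ty":4.7,"tz":14}])

```text
validation failed for argument at $.pl...
```

```bash
cat > snap.py <<'E'
import sys,cv2
from h import *
s=readout.read_state(); print(s["t"],s["ee_pos"].round(1),R.from_quat(s["ee_rot"]).as_matrix()[:,0].round(3),s["force"].round(1))
k=sys.argv[1]
a=imaging.snapshot("scene")[:,:,::-1]; cv2.imwrite(f"pics/s{k}_raw.png",a)
if len(sys.argv)>2:
    b=imaging.snapshot("top")[:,:,::-1]; cv2.imwrite(f"pics/t{k}_raw.png",b)
    cv2.imwrite(f"pics/t{k}.png",cv2.resize(b[70:250,170:350],None,fx=3.3,fy=3.3,interpolation=2))
cv2.imwrite(f"pics/s{k}.png",cv2.resize(a[130:280,170:380],None,fx=3.8,fy=3.8,interpolation=2))
E
python3 snap.py 1 t
```

```text
1.25 [418.   46.1 231.2] [0.992 0.123 0.001] [-0.2  0.8 -0.5]
```

View pics/s1.png

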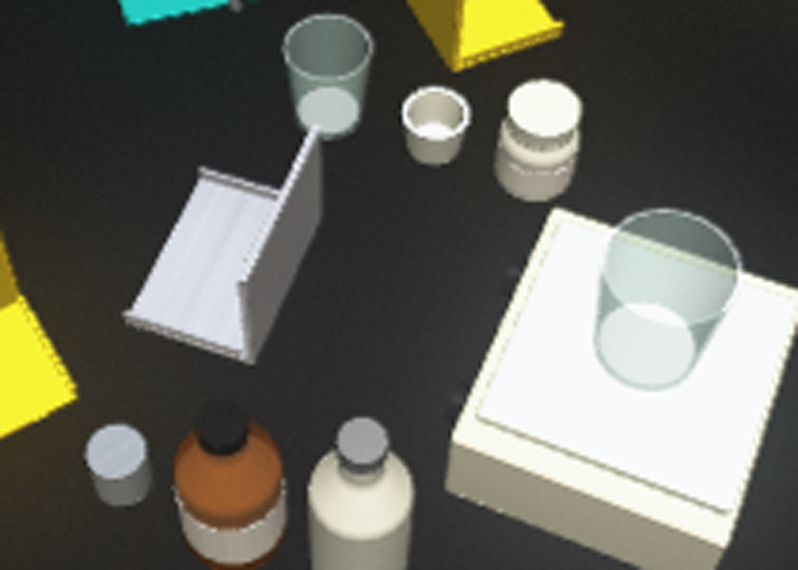

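View pics/t1.png

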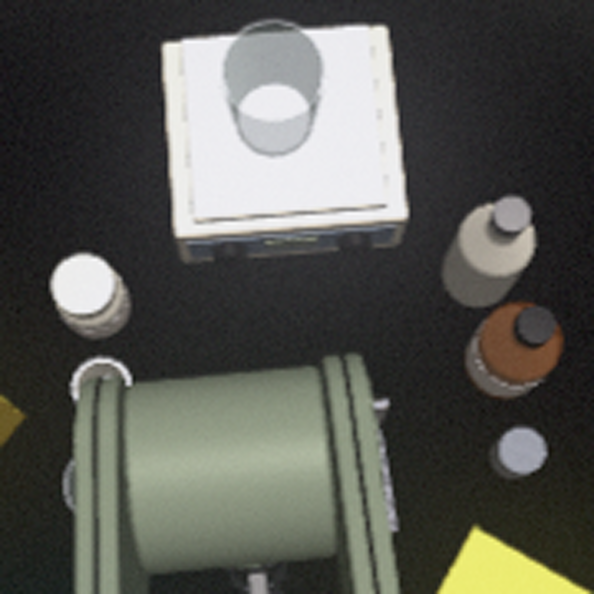

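The arm hides the guard in the top view. In the scene view the guard is unchanged. I'll resend the call with every field filled in.

>>> carry_out(plan=[{"tx":1.1,"ty":4.7,"tz":2,"twist":0},{"tx":1.1,"ty":4.7,"tz":5,"twist":0},{"tx":1.1,"ty":4.7,"tz":8,"twist":0},{"tx":1.1,"ty":4.7,"tz":11,"twist":0},{"tx":1.1,"ty":4.7,"tz":13,"twist":0},{"tx":1.1,"ty":4.7,"tz":14.4,"twist":0},{"tx":1.1,"ty":4.7,"tz":14.4,"twist":0}])

```text
t: 2.05
ee_pos: [431.8, 7.8, 85.6]
ee_rot: [0.998, 0.067, -0.002, -0.0]
force: [0.1, -0.1, 0.9]
gripper_width: 85.2
```

```bash
python3 snap.py 2
```

```text
2.05 [431.8   7.8  85.6] [ 0.991  0.135 -0.005] [ 0.1 -0.1  0.9]
```

View pics/s2.png

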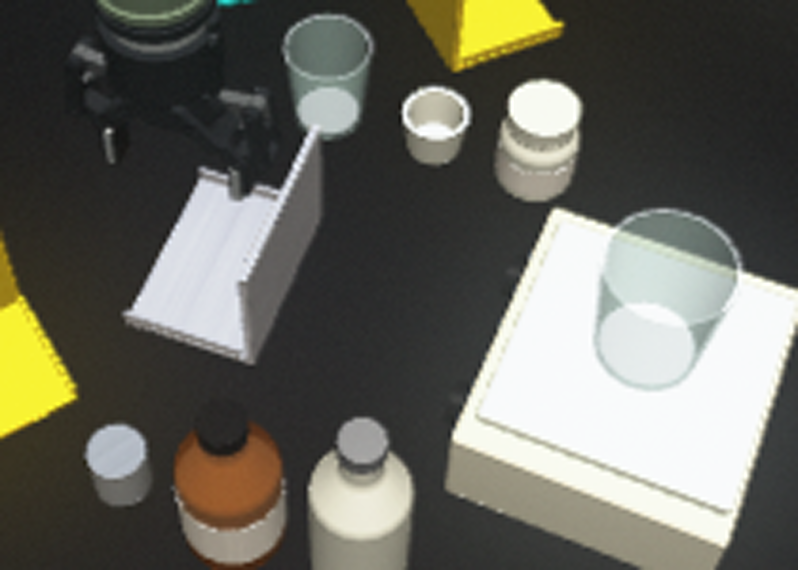

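>>> carry_out(plan=[{"tx":0.3,"ty":0.3,"tz":0,"twist":0},{"tx":0.6,"ty":0.6,"tz":0,"twist":0},{"tx":0.9,"ty":0.6,"tz":0,"twist":0},{"tx":1.2,"ty":0.6,"tz":0,"twist":0},{"tx":1.5,"ty":0.6,"tz":0,"twist":0},{"tx":1.8,"ty":0.6,"tz":0,"twist":0},{"tx":2.1,"ty":0.6,"tz":0,"twist":0},{"tx":2.4,"ty":0.6,"tz":0,"twist":0}])

```text
t: 2.9
ee_pos: [458.3, 3.2, 87.4]
ee_rot: [0.998, 0.066, -0.0, -0.0]
force: [-0.5, -0.0, 1.4]
gripper_width: 85.4
```

```bash
python3 snap.py 3
```

```text
2.9 [458.3   3.2  87.4] [ 0.991  0.132 -0.   ] [-0.5 -0.   1.4]
```

View pics/s3.png

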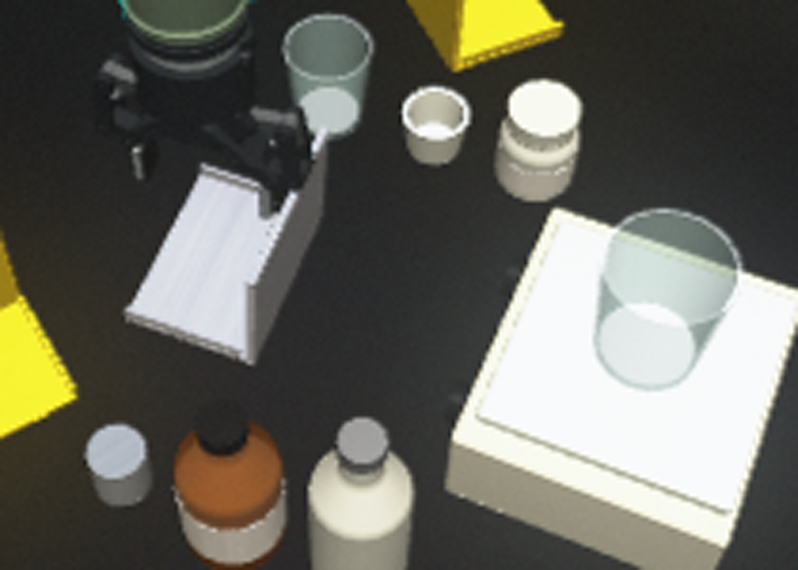

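The finger now touches the inside of the wall. The wall's top right corner has moved from crop (240,280) to (252,280) while the heel at (250,360) stayed put, so it is tipping and not sliding.

>>> carry_out(plan=[{"tx":0.4,"ty":0,"tz":0,"twist":0},{"tx":0.8,"ty":0,"tz":0.1,"twist":0},{"tx":1.2,"ty":0,"tz":0.2,"twist":0},{"tx":1.6,"ty":0,"tz":0.3,"twist":0},{"tx":2.0,"ty":0,"tz":0.5,"twist":0},{"tx":2.4,"ty":0,"tz":0.7,"twist":0},{"tx":2.8,"ty":0,"tz":0.9,"twist":0},{"tx":2.8,"ty":0,"tz":0.9,"twist":0}])

```text
t: 3.75
ee_pos: [486.3, 7.0, 77.9]
ee_rot: [0.998, 0.066, -0.0, -0.0]
force: [0.1, -0.7, 1.0]
gripper_width: 85.4
```

```bash
python3 snap.py 4
```

```text
3.75 [486.3   7.   77.9] [ 0.991  0.132 -0.   ] [ 0.1 -0.7  1. ]
```

View pics/s4.png

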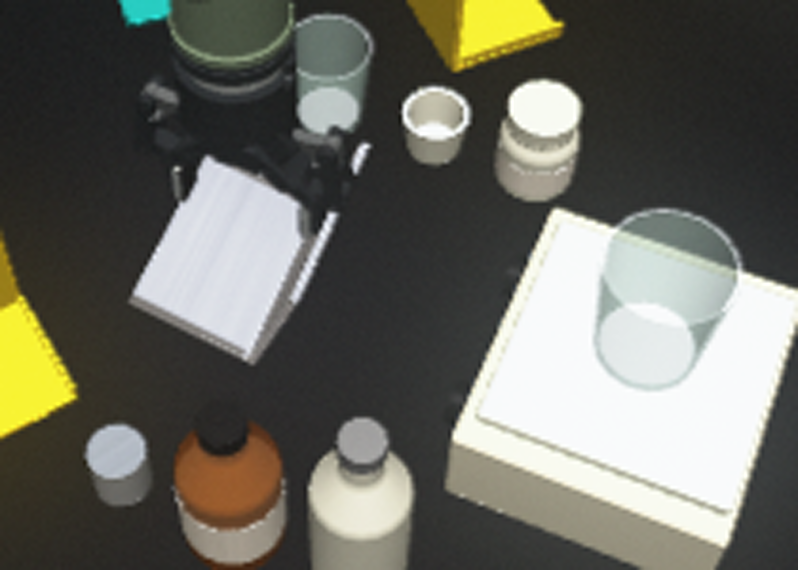

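Tipped about 20° now. The toe edge's right corner is at crop (297,300) and the heel corner is still at (250,360).

>>> carry_out(plan=[{"tx":0.3,"ty":0,"tz":0.2,"twist":0},{"tx":0.6,"ty":0,"tz":0.5,"twist":0},{"tx":0.9,"ty":0,"tz":0.7,"twist":0},{"tx":1.2,"ty":0,"tz":0.9,"twist":0},{"tx":1.5,"ty":0,"tz":1.1,"twist":0},{"tx":1.8,"ty":0,"tz":1.4,"twist":0},{"tx":2.1,"ty":0,"tz":1.7,"twist":0},{"tx":2.4,"ty":0,"tz":2.0,"twist":0},{"tx":2.4,"ty":0,"tz":2.0,"twist":0}])

```text
t: 4.7
ee_pos: [510.0, 10.1, 57.8]
ee_rot: [0.998, 0.066, -0.0, -0.0]
force: [-0.3, 0.8, -0.3]
gripper_width: 85.3
```

```bash
python3 snap.py 5
```

```text
4.7 [510.   10.1  57.8] [ 0.991  0.132 -0.001] [-0.3  0.8 -0.3]
```

View pics/s5.png

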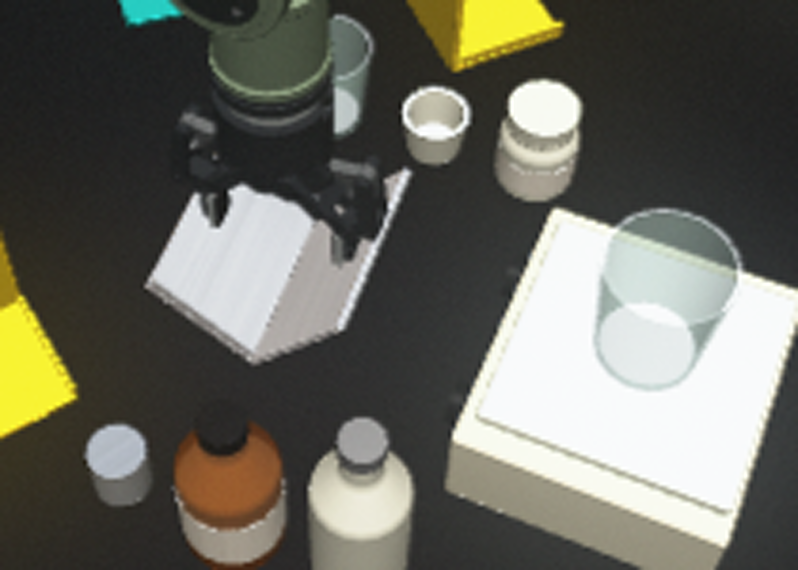

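Tipped to about 40°, close to the balance point. Next the rear finger will catch the upright while I ease forward.

>>> carry_out(plan=[{"tx":0.2,"ty":0,"tz":0.1,"twist":0},{"tx":0.4,"ty":0,"tz":0.2,"twist":0},{"tx":0.6,"ty":0,"tz":0.3,"twist":0},{"tx":0.8,"ty":0,"tz":0.4,"twist":0},{"tx":1.0,"ty":0,"tz":0.4,"twist":0},{"tx":1.2,"ty":0,"tz":0.4,"twist":0},{"tx":1.2,"ty":0,"tz":0.4,"twist":0}])

```text
t: 5.45
ee_pos: [522.5, 11.7, 54.5]
ee_rot: [0.998, 0.066, 0.001, -0.0]
force: [1.3, -0.1, 0.7]
gripper_width: 85.6
```

```bash
python3 snap.py 6
```

```text
5.45 [522.5  11.7  54.5] [0.991 0.132 0.001] [ 1.3 -0.1  0.7]
```

View pics/s6.png

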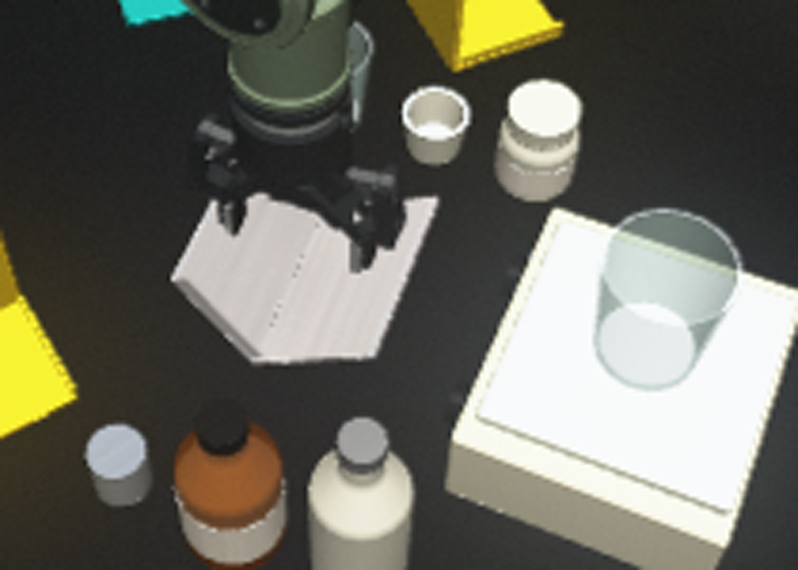

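The guard has gone over and leans on the rear finger (heel corner still at crop (255,362), toe corner at (378,355)). I'll lower it gently.

>>> carry_out(plan=[{"tx":0.3,"ty":0,"tz":0,"twist":0},{"tx":0.6,"ty":0,"tz":0,"twist":0},{"tx":0.9,"ty":0,"tz":0,"twist":0},{"tx":1.2,"ty":0,"tz":0,"twist":0},{"tx":1.5,"ty":0,"tz":0,"twist":0},{"tx":1.8,"ty":0,"tz":0,"twist":0},{"tx":2.1,"ty":0,"tz":0,"twist":0},{"tx":2.4,"ty":0,"tz":0,"twist":0},{"tx":2.7,"ty":0,"tz":0,"twist":0},{"tx":3.0,"ty":0,"tz":0,"twist":0}])

```text
t: 6.5
ee_pos: [551.8, 15.6, 54.3]
ee_rot: [0.998, 0.066, 0.0, -0.0]
force: [1.5, 0.1, 1.7]
gripper_width: 85.0
```

>>> carry_out(plan=[{"tx":0.3,"ty":0,"tz":0,"twist":0},{"tx":0.6,"ty":0,"tz":0,"twist":0},{"tx":0.9,"ty":0,"tz":0,"twist":0},{"tx":1.2,"ty":0,"tz":0,"twist":0},{"tx":1.5,"ty":0,"tz":0,"twist":0},{"tx":1.8,"ty":0,"tz":0,"twist":0},{"tx":2.1,"ty":0,"tz":0,"twist":0},{"tx":2.4,"ty":0,"tz":0,"twist":0},{"tx":2.7,"ty":0,"tz":0,"twist":0},{"tx":2.7,"ty":0,"tz":0,"twist":0}])

```text
t: 7.5
ee_pos: [577.7, 19.1, 53.8]
ee_rot: [0.998, 0.066, -0.001, -0.0]
force: [-1.2, 0.3, -0.2]
gripper_width: 85.7
```

```bash
python3 snap.py 7 t
```

```text
7.5 [577.7  19.1  53.8] [ 0.991  0.132 -0.002] [-1.2  0.3 -0.2]
```

View pics/s7.png

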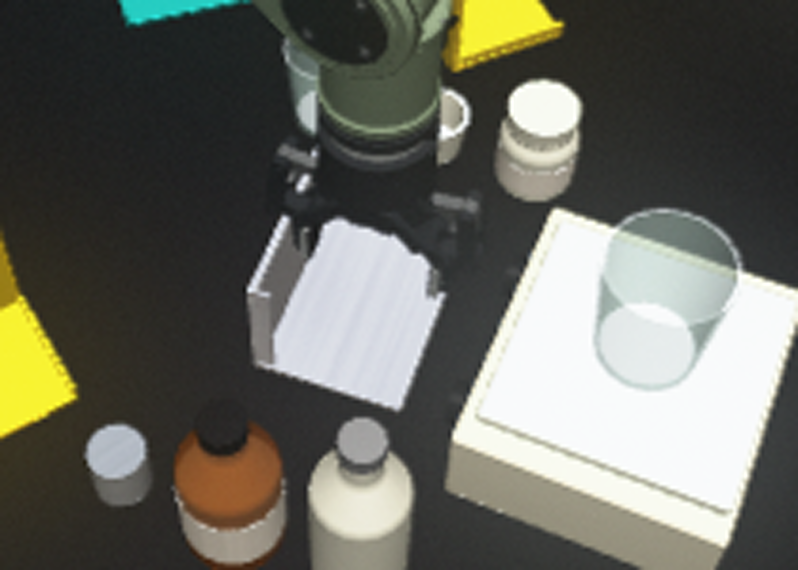

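The guard stands on its foot (heel corner at crop (258,368), toe corner at (403,408)). Now I'll retreat upwards and go behind it with the jaws turned sideways.

>>> carry_out(plan=[{"tx":0.4,"ty":0,"tz":0,"twist":0},{"tx":0.4,"ty":0,"tz":-3,"twist":0},{"tx":0.4,"ty":0,"tz":-7,"twist":0},{"tx":0.4,"ty":0,"tz":-11,"twist":0},{"tx":0.4,"ty":0,"tz":-14,"twist":0},{"tx":0.4,"ty":0,"tz":-14,"twist":0}])

```text
t: 8.2
ee_pos: [584.8, 19.7, 199.4]
ee_rot: [0.998, 0.066, 0.005, 0.0]
force: [0.6, 0.1, -0.1]
gripper_width: 85.2
```

>>> carry_out(plan=[{"tx":-3,"ty":0,"tz":0,"twist":-0.15},{"tx":-7,"ty":0,"tz":0,"twist":-0.3},{"tx":-11,"ty":0,"tz":0,"twist":-0.45},{"tx":-14,"ty":0,"tz":0,"twist":-0.6},{"tx":-14,"ty":0,"tz":0,"twist":-0.75},{"tx":-14,"ty":0,"tz":0,"twist":-0.9},{"tx":-14,"ty":0,"tz":0,"twist":-1.05},{"tx":-14,"ty":0,"tz":0,"twist":-1.2},{"tx":-14,"ty":0,"tz":0,"twist":-1.35},{"tx":-14,"ty":0,"tz":0,"twist":-1.51}])

```text
t: 9.2
ee_pos: [442.8, 1.3, 193.4]
ee_rot: [0.683, 0.731, -0.001, -0.001]
force: [0.2, 0.0, -0.2]
gripper_width: 85.5
```

>>> carry_out(plan=[{"tx":0,"ty":0,"tz":0,"twist":0}])

```text
t: 9.3
ee_pos: [442.8, 1.3, 193.5]
ee_rot: [0.685, 0.728, -0.001, -0.001]
force: [-0.3, 0.2, 0.5]
gripper_width: 85.4
```

```bash
python3 snap.py 8 t
```

```text
9.3 [442.8   1.3 193.5] [-0.061  0.998  0.   ] [-0.3  0.2  0.5]
```

View pics/s8.png

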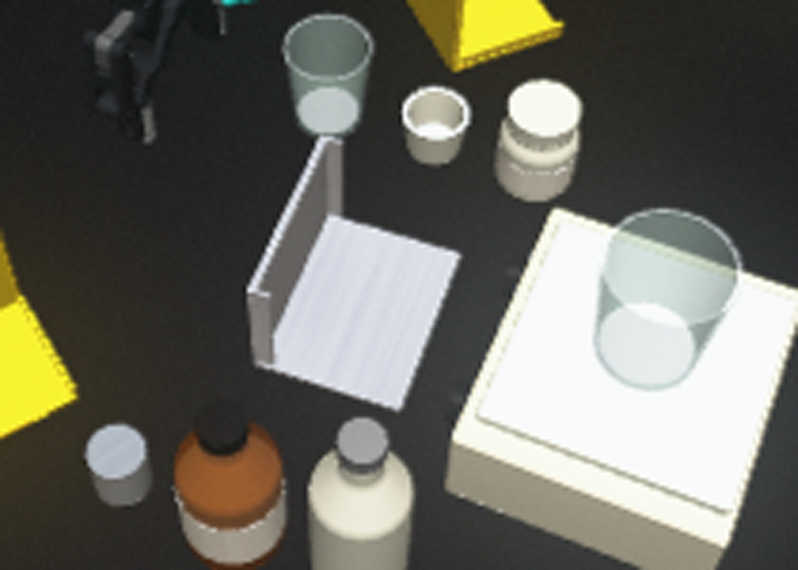

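View pics/t8.png

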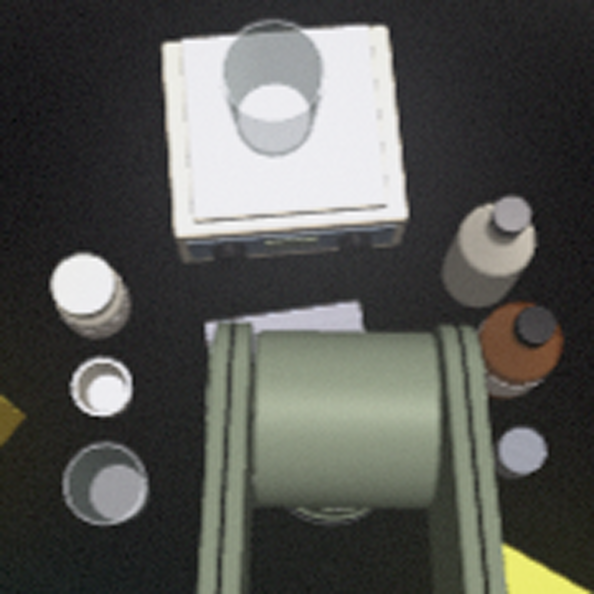

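The guard stands free. Its toe corners are at top crop (206,323) and (358,303), and at scene crop (460,256) and (403,408).

Run:
```python
from h import *
T=lambda u,v,z:pt("top",170+u/3.3,70+v/3.3,z)
S=lambda u,v,z:pt("scene",170+u/3.8,130+v/3.8,z)
print(T(206,323,6),T(358,303,6)); print(S(460,256,6),S(403,408,6),S(258,368,0)); print("upr top",S(327,137,100),S(249,290,100))
print("stir",S(450,490,0),S(452,440,82),S(555,210,82), S(720,545,82))
s=readout.read_state(); print(s["ee_pos"],R.from_quat(s["ee_rot"]).as_matrix()[:,0])
```

```text
[611.1  95.7   6. ] [628.4 -41.5   6. ]
[614.7  94.1   6. ] [634.2 -39.3   6. ] [527.8 -56.2   0. ]
upr top [510.3  81.5 100. ] [525.6 -55.4 100. ]
stir [688.7 -77.1   0. ] [687.3 -82.7  82. ] [673.9 111.2  82. ] [858.9 -70.3  82. ]
[442.97604033   1.24395106 193.75216101] [-5.80523278e-02  9.98313531e-01  1.46109766e-04]
```

>>> carry_out(plan=[{"tx":0.7,"ty":0,"tz":3,"twist":0},{"tx":0.7,"ty":0,"tz":7,"twist":0},{"tx":0.7,"ty":0,"tz":11,"twist":0},{"tx":0.7,"ty":0,"tz":14,"twist":0},{"tx":0.7,"ty":0,"tz":15.5,"twist":0},{"tx":0.7,"ty":1,"tz":15.5,"twist":0},{"tx":0.7,"ty":2,"tz":15.5,"twist":0},{"tx":0.7,"ty":3,"tz":15.5,"twist":0},{"tx":0.7,"ty":3.5,"tz":15.5,"twist":0},{"tx":0.7,"ty":3.5,"tz":15.5,"twist":0}])

```text
t: 10.4
ee_pos: [479.6, 10.4, 40.1]
ee_rot: [0.685, 0.728, 0.001, 0.001]
force: [-0.4, -0.3, 0.2]
gripper_width: 85.3
```

```bash
python3 snap.py 9
```

```text
10.4 [479.6  10.4  40.1] [-0.061  0.998 -0.   ] [-0.4 -0.3  0.2]
```

View pics/s9.png

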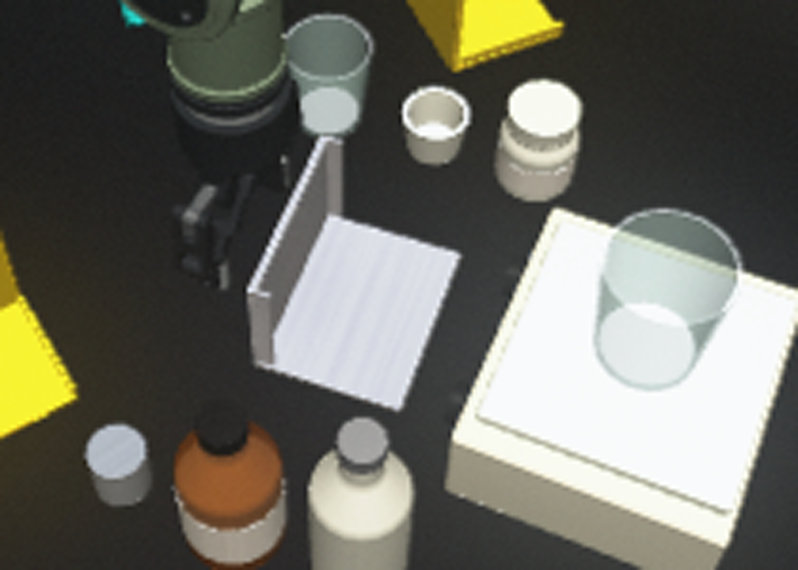

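>>> carry_out(plan=[{"tx":0,"ty":0.5,"tz":0,"twist":0},{"tx":0,"ty":1.0,"tz":0,"twist":0},{"tx":0,"ty":1.4,"tz":0,"twist":0},{"tx":0,"ty":1.8,"tz":0,"twist":0},{"tx":0,"ty":2.2,"tz":0,"twist":0},{"tx":0,"ty":2.6,"tz":0,"twist":0},{"tx":0,"ty":3.0,"tz":0,"twist":0},{"tx":0,"ty":3.4,"tz":0,"twist":0},{"tx":0,"ty":3.8,"tz":0,"twist":0},{"tx":0,"ty":4.2,"tz":0,"twist":0}])

```text
t: 11.45
ee_pos: [519.9, 12.9, 39.1]
ee_rot: [0.685, 0.728, -0.0, -0.0]
force: [-2.9, -0.2, -0.8]
gripper_width: 85.1
```

```bash
python3 snap.py 10 t
```

```text
11.45 [519.9  12.9  39.1] [-0.061  0.998  0.   ] [-2.9 -0.2 -0.8]
```

View pics/s10.png

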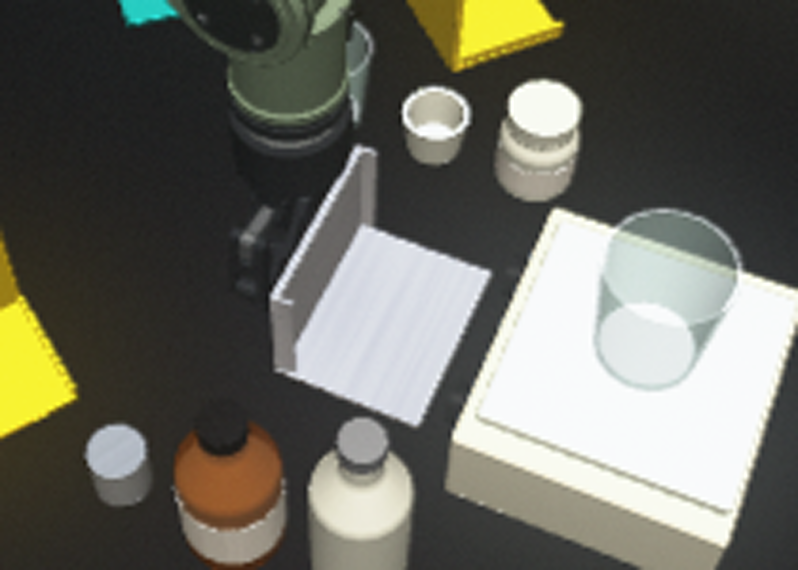

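View pics/t10.png

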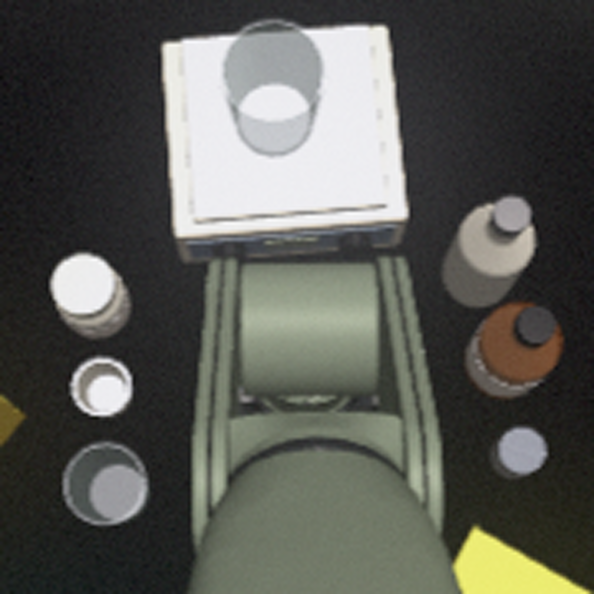

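The guard is sliding upright and squaring up. Its toe corners are now at scene crop (490,271) and (418,425).

Run:
```python
from h import *
S=lambda u,v,z:pt("scene",170+u/3.8,130+v/3.8,z)
a,b=S(490,271,6),S(418,425,6); m=(a+b)/2
print(a,b,m,"yaw",np.arctan2(b[0]-a[0],a[1]-b[1]))
c,d=S(452,440,82),S(555,210,82); e=(c+d)/2; y=np.arctan2(c[0]-d[0],d[1]-c[1]); print("stirrer mid,yaw",e,y)
r=m-e; print("in stirrer", r[0]*np.cos(y)+r[1]*np.sin(y), -r[0]*np.sin(y)+r[1]*np.cos(y))
```

```text
[639.9  92.4   6. ] [649.2 -46.2   6. ] [644.55  23.1    6.  ] yaw 0.0669991363105553
stirrer mid,yaw [680.6   14.25  82.  ] 0.0689980847265659
in stirrer -35.354073123081065 11.314349897711024
```

>>> carry_out(plan=[{"tx":0,"ty":0.4,"tz":0,"twist":0},{"tx":0,"ty":0.8,"tz":0,"twist":0},{"tx":0,"ty":1.2,"tz":0,"twist":0},{"tx":0,"ty":1.6,"tz":0,"twist":0},{"tx":0,"ty":1.9,"tz":0,"twist":0},{"tx":0,"ty":2.2,"tz":0,"twist":0},{"tx":0,"ty":2.5,"tz":0,"twist":0},{"tx":0,"ty":2.7,"tz":0,"twist":0},{"tx":0,"ty":2.9,"tz":0,"twist":0},{"tx":0,"ty":2.9,"tz":0,"twist":0}])

```text
t: 12.55
ee_pos: [549.4, 14.8, 39.3]
ee_rot: [0.685, 0.728, 0.0, 0.0]
force: [-1.9, 0.7, 0.4]
gripper_width: 85.5
```

>>> carry_out(plan=[{"tx":0,"ty":0.1,"tz":0,"twist":0},{"tx":0,"ty":0.2,"tz":0,"twist":0},{"tx":0,"ty":0.3,"tz":0,"twist":0}])

```text
t: 12.85
ee_pos: [550.8, 14.8, 39.2]
ee_rot: [0.685, 0.729, -0.001, -0.001]
force: [-7.9, -0.9, 2.5]
gripper_width: 85.5
```

```bash
python3 snap.py 11
```

```text
12.85 [550.8  14.8  39.2] [-0.062  0.998 -0.   ] [-7.9 -0.9  2.5]
```

View pics/s11.png

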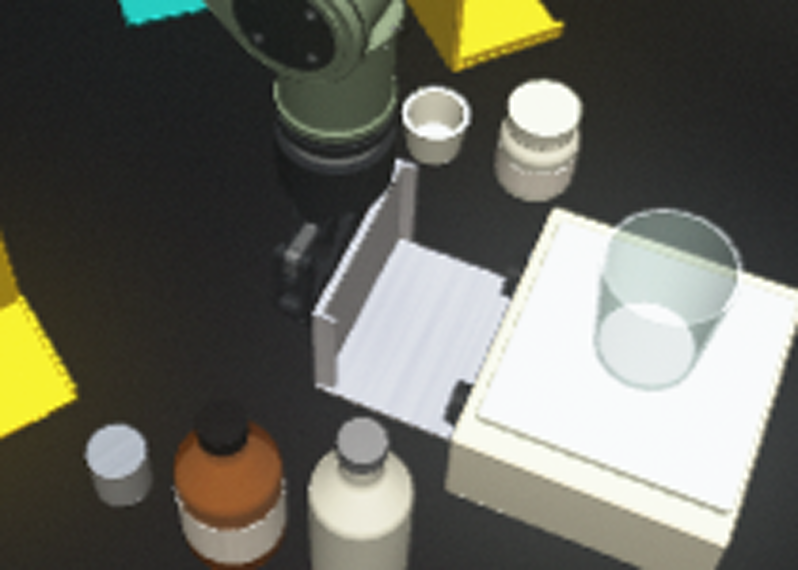

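The force has risen to 8 N, so the toe seems to have met the stirrer front (toe hidden under the front edge, near crop (450,435)). I'll press a little more to confirm it.

>>> carry_out(plan=[{"tx":0,"ty":0.1,"tz":0,"twist":0},{"tx":0,"ty":0.1,"tz":0,"twist":0}])

```text
t: 13.1
ee_pos: [550.9, 14.7, 39.0]
ee_rot: [0.685, 0.729, -0.002, -0.001]
force: [-7.6, -1.1, 3.2]
gripper_width: 85.2
```

>>> carry_out(plan=[{"tx":0,"ty":0.1,"tz":0,"twist":0},{"tx":0,"ty":0.1,"tz":0,"twist":0}])

```text
t: 13.3
ee_pos: [551.6, 14.7, 38.9]
ee_rot: [0.685, 0.729, -0.002, -0.002]
force: [-8.9, -2.5, 3.7]
gripper_width: 85.4
```

Motion is blocked and the force is rising, so it's in contact. Backing off.

>>> carry_out(plan=[{"tx":0,"ty":-0.2,"tz":0,"twist":0},{"tx":0,"ty":-0.5,"tz":0,"twist":0},{"tx":0,"ty":-1.0,"tz":0,"twist":0},{"tx":0,"ty":-2.5,"tz":0,"twist":0},{"tx":0,"ty":-5,"tz":0,"twist":0},{"tx":0,"ty":-8,"tz":-2,"twist":0},{"tx":0,"ty":-11,"tz":-6,"twist":0},{"tx":0,"ty":-14,"tz":-10,"twist":0},{"tx":0,"ty":-18,"tz":-14,"twist":0},{"tx":0,"ty":-20,"tz":-16,"twist":0}])

```text
t: 14.3
ee_pos: [353.4, 2.7, 201.8]
ee_rot: [0.685, 0.728, 0.002, 0.002]
force: [0.2, 0.5, -1.1]
gripper_width: 85.7
```

>>> carry_out(plan=[{"tx":0,"ty":-2,"tz":0,"twist":0},{"tx":0,"ty":-4,"tz":0,"twist":0},{"tx":0,"ty":-4,"tz":-2,"twist":0},{"tx":0,"ty":-4,"tz":-2,"twist":0}])

```text
t: 14.7
ee_pos: [315.9, 0.3, 221.5]
ee_rot: [0.685, 0.728, 0.003, 0.003]
force: [1.1, 0.6, -0.0]
gripper_width: 85.6
```

```bash
python3 snap.py 12 t
```

```text
14.7 [3.159e+02 3.000e-01 2.215e+02] [-0.061  0.998 -0.001] [ 1.1  0.6 -0. ]
```

View pics/s12.png

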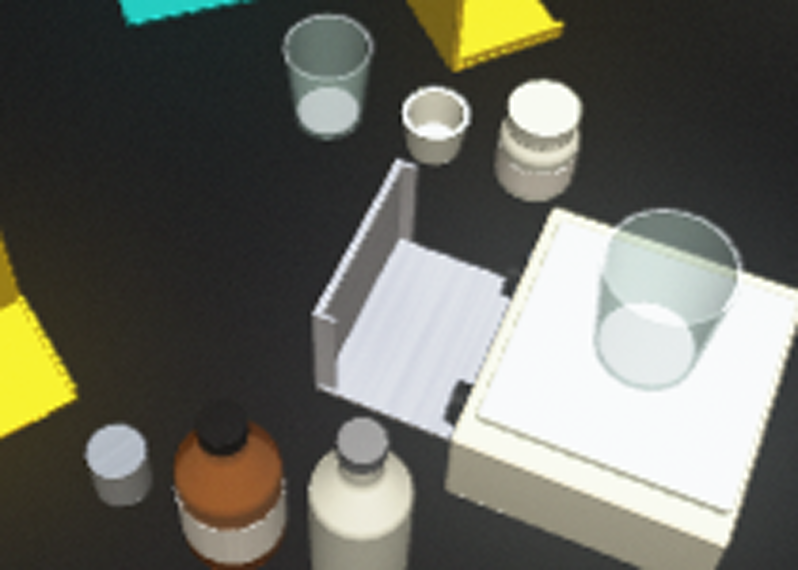

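View pics/t12.png

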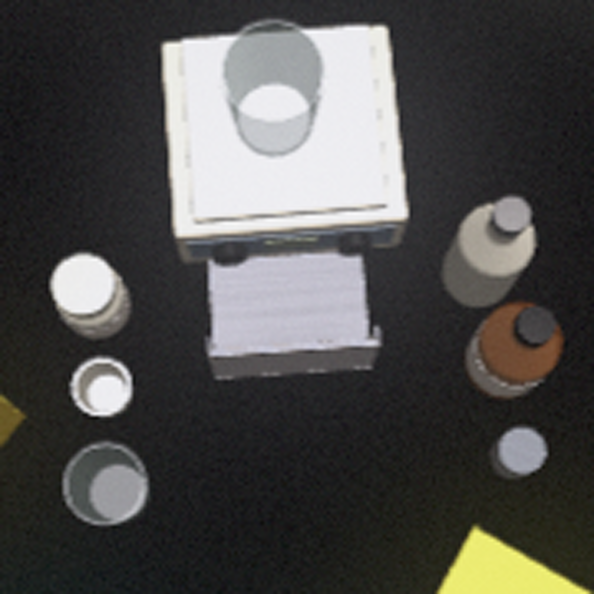

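Run:
```python
import cv2
a=cv2.imread("pics/t12_raw.png")[128:192,215:305]
cv2.imwrite("pics/tz.png",cv2.resize(a,None,fx=8,fy=8,interpolation=2))
```

```text
(no output)
```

View pics/tz.png

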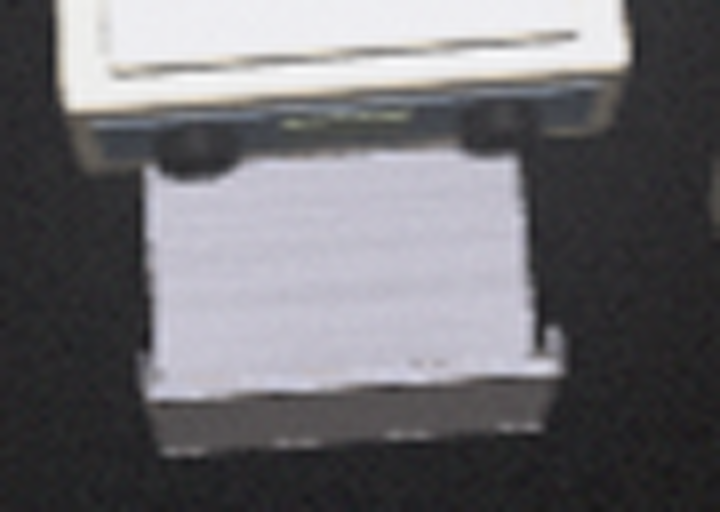

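Run:
```python
from h import *
Z=lambda u,v,z:pt("top",215+u/8-.4,128+v/8-.4,z)
S=lambda u,v,z:pt("scene",170+u/3.8,130+v/3.8,z)
def rep(n,a,b,c,d):
    yg=np.arctan2(b[0]-a[0],a[1]-b[1]); ys=np.arctan2(d[0]-c[0],c[1]-d[1])
    toe=((a+b)/2)[:2]+110*np.array([np.cos(yg),np.sin(yg)]); r=toe-((c+d)/2)[:2]
    print(n,a,b,"yaw",yg.round(3),ys.round(3),"toe in front frame",r@[np.cos(ys),np.sin(ys)],r@[-np.sin(ys),np.cos(ys)])
rep("top z0",Z(165,455,0),Z(540,432,0),Z(88,172,0),Z(607,133,0))
rep("top uprtop",Z(148,400,100),Z(562,373,100),Z(68,112,82),Z(628,70,82))
rep("scene uprtop",S(401,161,100),S(315,316,100),S(555,210,82),S(452,440,82))
print(S(320,388,0))
for n,p,z in [("salt",(85,283),80),("cruc",(101,387),40),("ebeak",(105,484),80),("wash",(513,215),170),("amber",(537,325),150),("weight",(522,451),45)]:
    pass
a=cv2.imread("pics/t12_raw.png").astype(int);b=cv2.imread("pics/top0.png").astype(int)
d=np.abs(a-b).max(2)
for n,(u,v) in dict(salt=(197,159),cruc=(201,188),ebeak=(202,217),wash=(318,147),amber=(325,177),weight=(328,207),hot=(252,97)).items(): print(n,d[v-15:v+15,u-15:u+15].mean().round(1))
```

```text
top z0 [562.   87.6   0. ] [569.5 -51.4   0. ] yaw 0.054 0.068 toe in front frame -1.7519574044423891 5.308418069488206
top uprtop [561.5  87.3 100. ] [569.5 -51.6 100. ] yaw 0.058 0.069 toe in front frame 0.8676045270214063 5.077531910338284
scene uprtop [565.9  86.9 100. ] [573.4 -52.6 100. ] yaw 0.054 0.069 toe in front frame -0.49891897600866564 8.860930833884087
[574.4 -49.7   0. ]
salt 3.1
cruc 3.7
ebeak 3.5
wash 3.2
amber 3.6
weight 5.0
hot 2.0
```

```bash
python3 -c "
from rig import job,readout
print(job.job_done()); print(readout.read_state()['t'])"
```

```text
the job is handed in; nothing more can be done
None
the job is handed in; nothing more can be done
```

The guard is back on its foot, with its front edge square against the stirrer's front. I handed the job in at about 15 s, with no verdict reported.

- **How it was done:** I pushed the inside of the foot wall over with the front finger and caught the upright on the rear finger. I then eased it down onto its foot. Last, I pushed it forward with the open fingers on the upright's back until the motion was blocked at about 9 N, and backed the arm well clear. The heel corner showed no lift in any of the pictures.
- **Last checks:**

| Check | Measured | Limit |
|---|---|---|
| Front edge to stirrer face | within 2 mm (−1.8, +0.9, −0.5) | 8 mm |
| Sideways offset of front edge's middle | 5 to 9 mm | 33 mm |
| Squareness error | about 0.015 rad | 0.09 rad |
| Lean, top edge against heel in the top view | under 1 mm | about 6 mm (0.06 rad) |

- **Other things:** comparing the top picture before and after showed no movement of the beaker or any of the loose items.
- **Disagreements:** the top and scene views differ by about 4 mm in absolute x. They agree on where the guard sits relative to the stirrer. One move call was refused for a missing field and resent; the arm did not move on it.

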